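Trip the pawl and lower the ratchet holding press

TASK

On the small ratchet press, press the pawl's thumb pad down until the pawl stands clear of the teeth, then push the raised arm down by its crossbar past its teeth until its rubber pad sits fully down on the eyepiece barrel, and come away, leaving the pawl free. Only touch and press: grasp nothing, leave the barrel standing in its nest and leave everything else on the counter where it is.

Things in the scene. Friction and masses are not known exactly. Their poses are not given: they have to be found in the camera images.
- press: The fixed grey base of the ratchet press: a plate 285 x 100 mm and 14 mm thick, bolted to the counter. Its origin is on the counter, straight under the arm's hinge. Its -x axis points from the hinge along the arm, towards the crossbar; its +x axis points to the pawl's thumb pad; y is the direction of the hinge; z is up. Two cheeks 110 mm high carry the hinge (x within 18 mm, y within 25 mm). The plate runs from x = -135 to +150 mm.
- hinge (a point): Centre of the arm's hinge, on the press's z axis 100 mm above the counter. The hinge axis is level, along the press's y. The arm carries a steel toothed sector of radius 57 mm around the hinge, on the side away from the crossbar.
- crossbar (a point): Centre of the crossbar at the arm's free end: a level aluminium bar 20 mm in diameter and 80 mm long, parallel to the hinge, 165 mm from it. It travels on an arc of radius 165 mm about the hinge, in the press's x-z plane: at joint value q it lies at x = -165 cos q mm, z = 100 + 165 sin q mm in the press's frame. The arm behind it is a bar 20 mm wide and 16 mm high.
- holdarm (a joint): Angle of the arm above level, rad: about 0.78 at the start (raised), 0 fully down, where the arm is level, is against its stop and its rubber pad sits on the barrel. It cannot go down by more than about 0.1 while the pawl is in the teeth. The hinge is stiff: the arm stays where it is left, and with the pawl free it takes about 2 to 6 N down on the crossbar to move it slowly.
- pawl_pad (a point): Centre of the upper face of the pawl's thumb pad: a ribbed dark steel plate 36 mm (press x) by 42 mm (press y), 6 mm thick, 115 mm from the hinge on the press's +x side and 78 mm above the counter when the pawl is in the teeth. The pawl turns about a level pin parallel to the hinge, 45 mm along the press's +x and 50 mm above the counter; pressed fully down the pad's centre ends about 26 mm lower and 5 mm farther from the hinge, tilted 0.35 rad, outer edge down.
- pawl (a joint): Angle of the pawl, rad: 0 to 0.03 at the start (nose in the teeth), growing as its thumb pad is pressed down, 0.35 fully pressed against its stop. From 0.22 on it counts as clear of the teeth. Its pivot is stiff (about 2 to 3 N on the pad moves it) and has no spring: it stays where it is left.
- barrel: Loose aluminium eyepiece barrel, 40 mm in diameter, 64 mm high, standing upright in a black ring nest on the press's plate, 95 mm from the hinge under the arm. Origin at the centre of its underside, 14 mm above the counter; z up its axis.
- stand: Fixed walnut stand with three slots, 64 x 170 x 34 mm high, on the left of the counter; origin at the centre of its underside.
- eyepiece0: Loose aluminium eyepiece barrel, 40 mm in diameter, 75 mm high, in the stand. Origin at the centre of its underside. Leave alone.
- eyepiece1: As eyepiece0, in another slot of the stand. Leave alone.
- eyepiece2: As eyepiece0, in another slot of the stand. Leave alone.
- hood: Red enamel objective hood, up to 72 mm in diameter, 55 mm high, open upwards, on the rack. Origin at the centre of its underside. Leave alone.
- tube: Brass focusing tube, 34 mm in diameter, 85 mm high, upright on the rack. Origin at the centre of its underside. Leave alone.
- prism: Clear glass roof prism, 30 x 56 mm, 30 mm high, on the rack. Origin at the centre of its underside. Leave alone.
- lockring: Loose brass lock ring, 48 mm in diameter, 12 mm high, on the counter beside the press on the robot's side. Origin at the centre of its underside. Leave alone.
- eyecup: Loose black rubber eyecup, up to 50 mm in diameter, 28 mm high, on the counter beside the press on the side away from the robot. Origin at the centre of its underside. Leave alone.
Mind the look-alikes: they are no part of the job. What is shaped like the barrel but blue is not meant.

How it is judged:
On the way, in this order (a step that is already met when the one before it is completed fails the run):
1. the pawl is pressed clear of the teeth while the arm is still raised (value of joint pawl above 0.22 rad and value of joint holdarm above 0.6 rad), for 0.2 s.
2. the arm is pushed down past half its travel, the pawl still free (value of joint holdarm below 0.4 rad and value of joint pawl above 0.18 rad).
At the end, for the whole second after the job is handed in: The arm is down within 0.05 rad of level and at rest, the pawl is still clear of the teeth (above 0.18 rad), the barrel stands upright in its nest (within 6 mm and 0.1 rad) and every other loose thing is within 15 mm of where it was (value of joint holdarm below 0.05 rad and value of joint pawl above 0.18 rad and not (velocity of joint holdarm below -0.05 rad/s) and velocity of joint holdarm below 0.05 rad/s and angle between barrel's own z axis and vertical below 0.1 rad and distance of barrel from where it was at the start of the episode below 0.006 m and distance of each of eyepiece0, eyepiece1, eyepiece2, hood, tube, prism, lockring, eyecup from where it was at the start of the episode below 0.015 m); the robot touches nothing.
It fails at once if the barrel in the nest is lifted, shifted or tipped (distance of barrel from where it was at the start of the episode above 0.01 m or angle between barrel's own z axis and vertical above 0.2 rad).
It fails at once if the arm is lifted instead of pushed down (value of joint holdarm above 0.88 rad).
It fails at once if a bystander is moved or lifted (distance of any of eyepiece0, eyepiece1, eyepiece2, hood, tube, prism, lockring, eyecup from where it was at the start of the episode above 0.02 m).
It also fails if it takes over 40 s, if anything falls off the work surface, if the arm or the gripper's body presses on something with over 40 N, if the wrist force passes 120 N, or if a joint passes its speed limit or range.

ROBOT

A 7-joint arm with a two-finger parallel gripper is mounted at the origin on the work surface. World frame = base frame: x ahead of the robot, y to its left, z up, the work surface at z = 0. Lengths are in m, angles in rad, forces in N, time in s.
With the tool pointing down it reaches from about 0.425 to 0.875 m from the base axis. Payload 4.7 kg.
Tool frame: the origin (TCP) lies at the very end of the fingers, on their centre line; the grasp point (between the pads) lies 19 mm behind it (grip_point_offset is the distance from the TCP to the grasp point, in m); x points along the fingers, z is the direction in which the jaws open and shut, and the axes are right-handed (so a half turn about x gives the same grasp; the last joint's range is limited). The gripper opens to 87 mm and grips with 3 to 60 N. Pads are 19 mm wide; open, the fingers measure 117 mm over their backs; the gripper's body (75 mm by 190 mm) begins 51 mm behind the grasp point.
Start: joints at [1.306, 0.321, -0.07, 1.45, 0.023, 1.371, -0.057], TCP at [0.179, -0.625, 0.223] pointing down, gripper open.
Joint ranges: [-2.86, 2.86], [-0.3, 2.09], [-1.38, 1.24], [0.06, 2.45], [-1.56, 4.7], [0.09, 2.05], [-2.69, 2.69]. Speed limits (rad/s): [2.57, 2.57, 3.14, 3.14, 3.14, 3.14, 3.14].

INTERFACE

Orientations are given as a rotation vector (axis times angle).
In Python, from bench import get_state, get_image, calibration, close_job, grip_point_offset gives the robot as it stands.
- The arm moves only by the tool play_rows, never from a script. Its argument "targets" is a list of rows, each an object with "claw": the closure, from 0 (fully open) to 1 (shut); "linear": the shift along the tool's x, y, z as a fraction of full scale, a list of three; "rotation": the turn, a rotation vector about the tool's x, y, z as a fraction of full scale, a list of three. In form: [{"claw": claw, "linear": [x, y, z], "rotation": [wx, wy, wz]}, ...]. A call has 1 to 10 rows; each row shifts and turns the pose as measured when the row begins, along the tool's axes as they then stand; what a row does not reach is not made up. Full scale, the value 1, is 2.5 cm for a shift and 90 degrees for a turn. A row lasts 1/12 s, in which the tool goes at most 41.7 mm and 7.16 degrees, less where a joint would pass 70% of its speed; a pose out of reach is approached as far as the arm can. A call with a number of a shift or a turn outside -1 to 1 is refused whole. A call with a gripper value outside its range is refused whole. The fingers move at their own pace and stop on an object; "newtons" is the grip in N (left out, the last holds). Time passes only in rows, so rows that do not move let the fingers close. It gives the time, the measured TCP pose, the force and the opening at its end, in the units of the state.
- get_state(): the state, without advancing time (a new reading comes with each control period).
- get_image(name): name is "scene" or "top" or "wrist"; returns the picture (384x512x3 uint8, blue, green, red); there is no depth.
- calibration(name): a dict with "fx", "fy", "cx", "cy" (pixels), "rvec" (rotation vector, rad) and "tvec" (3), from world to camera coordinates, as OpenCV has them; the wrist camera has in their place "hand_eye" (4x4, takes a point from camera to tool coordinates, whose origin is the TCP and whose axes are the tool frame's). Camera axes: x right, y down, z forward; pixel columns grow to the right and rows downward; lengths in m; the calibration is good to about 2 mm. The wrist camera is an equidistant fisheye: a pixel r from the principal point sees the ray r / f radians off the axis. A picture is of the moment at which its call begins: read the wrist's pose just before it. calibration takes no time and is no camera call.
- close_job(): hands the job in, once; it reports no verdict.
The state is a dict: "time": time; "joint_positions": joint angles; "qd": joint speeds; "joint_torque": joint torques, N m; "position": TCP position; "tool_rot": TCP orientation; "ft_force": force on the tool from outside, world axes, zero at the start; "torque": the same for the moment, N m; "grip_width": opening from 0.0 (shut) to 1.0 (fully open).
Only numpy, scipy, OpenCV 4.12 (cv2) and the standard library are available. Lean on these libraries where they do the work, as an engineer would, in place of code of your own. Each camera call takes 0.05 s, during which the arm holds its last target. There are 200 camera calls.

## Working session

There is one attempt and no reset: what is moved stays moved. The work goes in short steps, Python scripts to look and compute and a tool call to move; the robot and the scene stay as the last step left them, time stands still between calls to the robot, and variables do not carry over. Pictures are saved under pics/ and viewed, about 8 in all and at most 12, crops included, and the job is handed in when it is done.

Besides the shell and the picture viewer there is one more tool, called as name(argument=value, ...), one argument or row to a line, values as JSON. play_rows: Moves the arm, as the interface text tells. Shift numbers are shares of 2.5 cm and turn numbers shares of 90 degrees, none past 1 either way. Its arguments: {"type":"object","properties":{"targets":{"type":"array"},"newtons":{"type":"number"}},"required":["targets"]}

```bash
mkdir -p pics
python3 - <<'E'
from bench import *
import cv2,numpy as np
a=get_image("scene");b=get_image("top")
cv2.imwrite("pics/scene.png",a);cv2.imwrite("pics/top.png",b)
cv2.imwrite("pics/s1.png",cv2.resize(a,(800,600)));cv2.imwrite("pics/t1.png",cv2.resize(b,(800,600)))
for n in("scene","top","wrist"):print(n,calibration(n))
print(get_state(),grip_point_offset)
E
```

```text
scene {'fx': 430.0404620418805, 'fy': 430.0404620418805, 'cx': 257.84362881497134, 'cy': 192.30358872383994, 'rvec': array([ 2.0795647 ,  0.77130776, -0.40563183]), 'tvec': array([-0.56316098, -0.08116505,  1.26652712])}
top {'fx': 369.848582415764, 'fy': 369.848582415764, 'cx': 258.44569507193927, 'cy': 193.74558656997579, 'rvec': array([ 2.2046686 , -2.14122377,  0.11248564]), 'tvec': array([0.12928511, 0.61546305, 0.95535364])}
wrist {'fx': 297.3186396354542, 'fy': 297.3186396354542, 'cx': 255.3890132317373, 'cy': 190.52441792361765, 'hand_eye': array([[-7.91790933e-04, -2.91862787e-01,  9.56459872e-01,
        -1.62236075e-01],
       [-9.65163877e-04, -9.56459503e-01, -2.91863473e-01,
         8.02847250e-02],
       [ 9.99999221e-01, -1.15423537e-03,  4.75620544e-04,
         7.92897704e-04],
       [ 0.00000000e+00,  0.00000000e+00,  0.00000000e+00,
         1.00000000e+00]])}
{'time': 0.1, 'joint_positions': array([ 1.30613185,  0.32174769, -0.07008807,  1.4515291 ,  0.0226012 ,
        1.37078062, -0.05688287]), 'qd': array([-0.00088963, -0.00099141, -0.0004051 , -0.00395465,  0.00114393,
        0.00028198, -0.00168918]), 'joint_torque': array([-3.80070742e-04, -4.92570984e+01, -4.05974826e-01, -3.13397741e+01,
       -6.40125596e-02,  3.94741085e-02,  8.33781769e-05]), 'position': array([ 0.17868328, -0.62446068,  0.22158367]), 'tool_rot': array([ 1.00237962,  1.32971941, -1.00082255]), 'ft_force': array([ 0.28172972, -0.81148219,  0.58531068]), 'torque': array([ 0.04826624, -0.02789725, -0.03161913]), 'grip_width': 1.0027040772773324} 0.0187
```

View pics/s1.png

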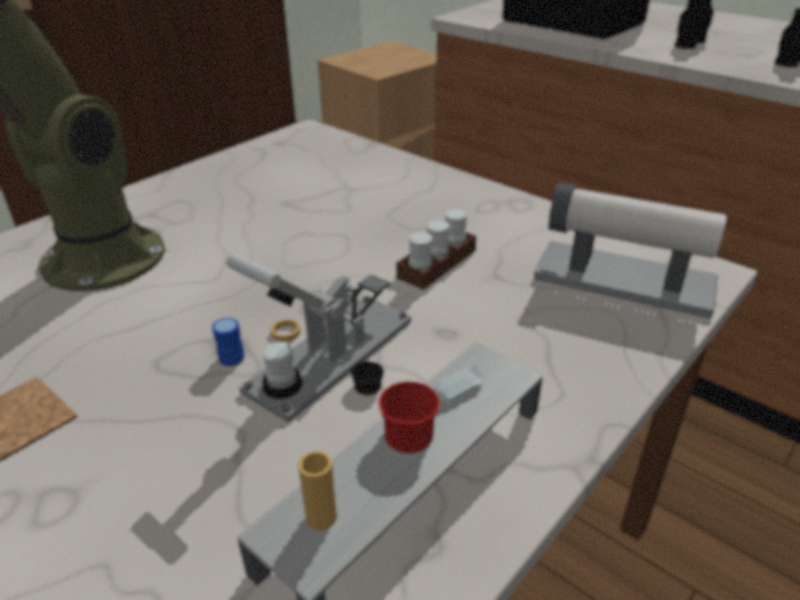

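View pics/t1.png

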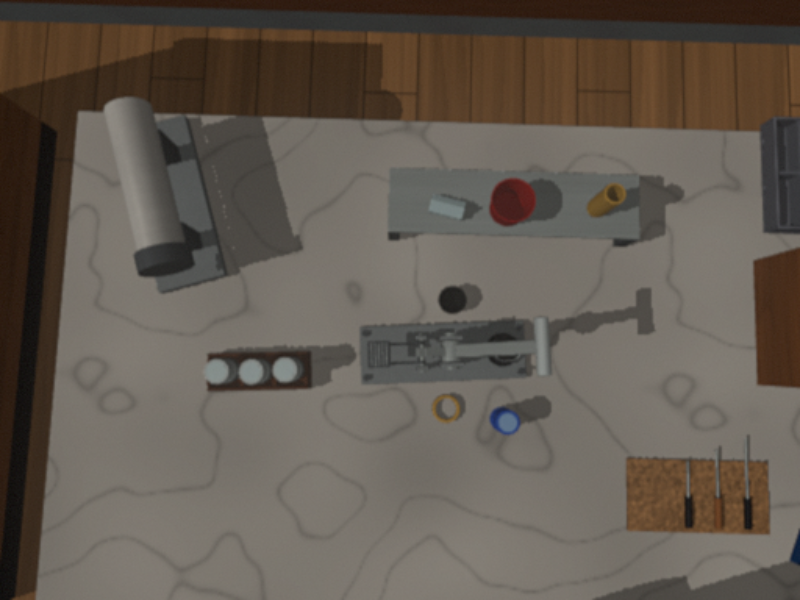

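The scene view shows the raised arm, with its crossbar at about (248,270), and the pawl pad at about (372,284). In the top view the plate spans (361,326) to (532,383), with the pad at about (378,353) and the crossbar at about (542,347). I'll zoom in on the top view to get better pixel positions.

```bash
cat > h.py <<'E'
from bench import *
import cv2,numpy as np
from scipy.spatial.transform import Rotation as R
def ray(n,u,v,z):
    c=calibration(n);Rm=R.from_rotvec(c["rvec"]).as_matrix();o=-Rm.T@c["tvec"]
    d=Rm.T@np.array([(u-c["cx"])/c["fx"],(v-c["cy"])/c["fy"],1]);return o+d*(z-o[2])/d[2]
def proj(n,p):
    c=calibration(n);q=R.from_rotvec(c["rvec"]).as_matrix()@np.array(p)+c["tvec"];return c["fx"]*q[0]/q[2]+c["cx"],c["fy"]*q[1]/q[2]+c["cy"]
E
python3 - <<'E'
from h import *
a=cv2.imread("pics/top.png")[195:255,220:360]
cv2.imwrite("pics/t2.png",cv2.convertScaleAbs(cv2.resize(a,None,fx=5.7,fy=5.7,interpolation=cv2.INTER_CUBIC),alpha=1.6))
s=1.5625
for n,u,v,z in[("c1",361,326,.014),("c2",361,383,.014),("c3",526,318,.014),("c4",532,376,.014),("pad",378,353,.078),("bar",542,347,.216)]:print(n,ray("top",u/s,v/s,z).round(4))
print(R.from_rotvec(get_state()["tool_rot"]).as_matrix().round(3))
E
```

```text
c1 [0.5705 0.2198 0.014 ]
c2 [0.4731 0.2163 0.014 ]
c3 [ 0.5927 -0.065   0.014 ]
c4 [ 0.4934 -0.0761  0.014 ]
pad [0.5243 0.1865 0.078 ]
bar [ 0.5376 -0.0436  0.216 ]
[[-0.001  0.961  0.275]
 [ 0.002  0.275 -0.961]
 [-1.    -0.    -0.002]]
```

View pics/t2.png

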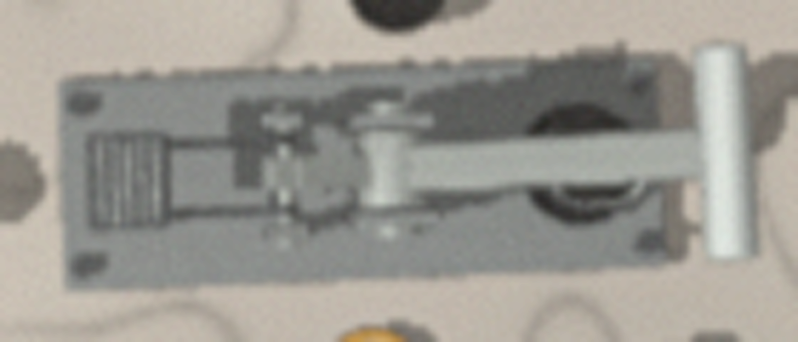

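Run:
```python
from h import *
f=lambda u,v,z:ray("top",220+u/5.7,195+v/5.7,z)[:2]
c=[f(62,80,.014),f(68,289,.014),f(664,58,.014),f(685,262,.014)]
pad=f(129,181,.078);bar=f(726,151,.216);hin=f(388,170,.105)
print(np.round(c,4),pad.round(4),bar.round(4),hin.round(4))
e=(c[0]+c[1]-c[2]-c[3]);e/=np.hypot(*e);print("dir edge",e,"pad-bar",(pad-bar)/np.hypot(*(pad-bar)),"len",np.hypot(*(pad-bar)), "exp",.115+.165*np.cos(.78))
print("hinge from pad",pad-.115*e,"from bar",bar+.1173*e,"from plate",np.mean(c,0)-.0075*e)
```

```text
[[ 0.5694  0.2202]
 [ 0.4716  0.2139]
 [ 0.5882 -0.0646]
 [ 0.4925 -0.0752]] [0.5223 0.1846] [ 0.5388 -0.0446] [0.5299 0.073 ]
dir edge [-0.06888347  0.99762471] pad-bar [-0.07216499  0.99739271] len 0.22985447076512866 exp 0.23230073377202576
hinge from pad [0.53018291 0.06991639] from bar [0.53076872 0.07240944] from plate [0.53094766 0.06607529]
```

play_rows(
  targets=[
    {"claw":1,"linear":[-1,0,0],"rotation":[-0.079,0,0]},
    {"claw":1,"linear":[-1,0,0],"rotation":[-0.079,0,0]},
    {"claw":1,"linear":[-1,0,0],"rotation":[-0.079,0,0]},
    {"claw":1,"linear":[-1,0,0],"rotation":[-0.079,0,0]},
    {"claw":1,"linear":[0,0,0],"rotation":[-0.079,0,0]},
    {"claw":1,"linear":[0,0,0],"rotation":[-0.079,0,0]},
    {"claw":1,"linear":[0,0,0],"rotation":[-0.079,0,0]},
    {"claw":1,"linear":[0,0,0],"rotation":[-0.079,0,0]},
    {"claw":1,"linear":[0,0,0],"rotation":[-0.079,0,0]},
    {"claw":1,"linear":[0,0,0],"rotation":[-0.079,0,0]},
  ],
)

```text
time: 0.93
position: [0.1781, -0.622, 0.3194]
tool_rot: [0.04, 1.575, -0.019]
ft_force: [-0.0, -0.3, -1.0]
grip_width: 0.329
```

play_rows(
  targets=[
    {"claw":1,"linear":[0,1,1],"rotation":[-0.06,0,0]},
    {"claw":1,"linear":[0,1,1],"rotation":[0,0,0]},
    {"claw":1,"linear":[0,1,1],"rotation":[0,0,0]},
    {"claw":1,"linear":[0,1,1],"rotation":[0,0,0]},
    {"claw":1,"linear":[0,1,1],"rotation":[0,0,0]},
    {"claw":1,"linear":[0,1,1],"rotation":[0,0,0]},
    {"claw":1,"linear":[0,1,1],"rotation":[0,0,0]},
    {"claw":1,"linear":[0,1,1],"rotation":[0,0,0]},
    {"claw":1,"linear":[0,1,1],"rotation":[0,0,0]},
    {"claw":1,"linear":[0,1,1],"rotation":[0,0,0]},
  ],
)

```text
time: 1.77
position: [0.4129, -0.3556, 0.3132]
tool_rot: [-0.02, 1.585, 0.052]
ft_force: [0.8, -1.4, -0.1]
grip_width: 0.01
```

play_rows(
  targets=[
    {"claw":1,"linear":[0,1,1],"rotation":[0,0,0]},
    {"claw":1,"linear":[0,1,1],"rotation":[0,0,0]},
    {"claw":1,"linear":[0,1,1],"rotation":[0,0,0]},
    {"claw":1,"linear":[0,1,0],"rotation":[0,0,0]},
    {"claw":1,"linear":[0,1,0],"rotation":[0,0,0]},
    {"claw":1,"linear":[0,1,0],"rotation":[0,0,0]},
    {"claw":1,"linear":[0,1,0],"rotation":[0,0,0]},
    {"claw":1,"linear":[0,1,0],"rotation":[0,0,0]},
    {"claw":1,"linear":[0,1,0],"rotation":[0,0,0]},
    {"claw":1,"linear":[0,1,0],"rotation":[0,0,0]},
  ],
)

```text
time: 2.6
position: [0.4803, -0.0844, 0.3125]
tool_rot: [-0.021, 1.59, 0.064]
ft_force: [0.8, 0.0, 0.8]
grip_width: 0.001
```

play_rows(
  targets=[
    {"claw":1,"linear":[0,1,0],"rotation":[0,0,0]},
    {"claw":1,"linear":[0,1,0],"rotation":[0,0,0]},
    {"claw":1,"linear":[0,1,0],"rotation":[0,0,0]},
    {"claw":1,"linear":[0,1,0],"rotation":[0,0,0]},
    {"claw":1,"linear":[0,1,0],"rotation":[0,0,0]},
    {"claw":1,"linear":[0,1,0],"rotation":[0,0,0]},
    {"claw":1,"linear":[0,1,0],"rotation":[0,0,0]},
    {"claw":1,"linear":[0,1,0],"rotation":[0,0,0]},
    {"claw":1,"linear":[0,1,0],"rotation":[0,0,0]},
  ],
)

```text
time: 3.35
position: [0.4635, 0.1513, 0.3158]
tool_rot: [-0.023, 1.594, 0.06]
ft_force: [0.4, 0.1, -0.1]
grip_width: 0.004
```

```bash
cat >> h.py <<'E'
def rel(p):
    s=get_state();M=R.from_rotvec(s["tool_rot"]).as_matrix();return (M.T@(np.array(p)-s["position"])/.025).round(2),M.round(3)
def wray(u,v,z):
    c=calibration("wrist");s=get_state();M=R.from_rotvec(s["tool_rot"]).as_matrix();H=c["hand_eye"]
    x=np.array([u-c["cx"],v-c["cy"]])/c["fx"];r=np.hypot(*x);d=np.r_[x/r*np.sin(r),np.cos(r)]
    o=s["position"]+M@H[:3,3];d=M@H[:3,:3]@d;return o+d*(z-o[2])/d[2]
E
python3 - <<'E'
from h import *
print(get_state()["joint_positions"].round(2))
print(rel([.5223,.1865,.09]))
cv2.imwrite("pics/w1.png",get_image("wrist"))
E
```

```text
[ 0.62 -0.02 -0.94  1.65 -0.05  1.52 -0.26]
(array([9.  , 1.06, 2.63]), array([[-0.024, -0.052,  0.998],
       [ 0.023,  0.998,  0.053],
       [-0.999,  0.024, -0.023]]))
```

View pics/w1.png

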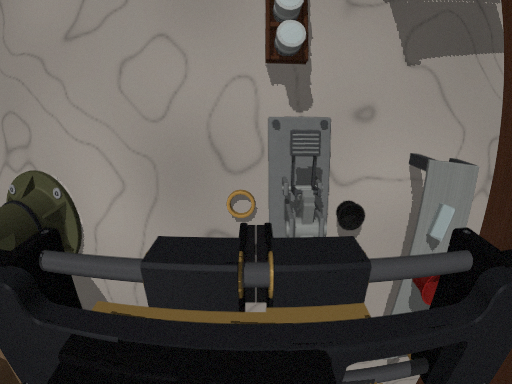

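The wrist view shows the ribbed thumb pad at about (306,143), with the plate's outer corners at (269,118) and (330,118).

Run:
```python
from h import *
print(wray(306,143,.078),wray(269,118,.014),wray(330,118,.014))
```

```text
[0.5236813 0.1934761 0.078    ] [0.47246606 0.22221929 0.014     ] [0.56872156 0.23038294 0.014     ]
```

play_rows(
  targets=[
    {"claw":1,"linear":[0,0.4,0.9],"rotation":[0,0,0]},
    {"claw":1,"linear":[0,0.4,0.9],"rotation":[0,0,0]},
    {"claw":1,"linear":[0,0.4,0.9],"rotation":[0,0,0]},
    {"claw":1,"linear":[1,0,0],"rotation":[0,0,0]},
    {"claw":1,"linear":[1,0,0],"rotation":[0,0,0]},
    {"claw":1,"linear":[1,0,0],"rotation":[0,0,0]},
    {"claw":1,"linear":[1,0,0],"rotation":[0,0,0]},
    {"claw":1,"linear":[1,0,0],"rotation":[0,0,0]},
    {"claw":1,"linear":[1,0,0],"rotation":[0,0,0]},
    {"claw":1,"linear":[0,0,0],"rotation":[0,0,0]},
  ],
)

```text
time: 4.23
position: [0.5255, 0.2006, 0.1575]
tool_rot: [-0.032, 1.594, 0.074]
ft_force: [-0.8, -1.3, -0.3]
grip_width: 0.008
```

Run:
```python
from h import *
print(rel([.523,.188,.09])); cv2.imwrite("pics/w2.png",get_image("wrist")[40:260,150:450].repeat(2,0).repeat(2,1))
```

```text
(array([ 2.69, -0.57, -0.07]), array([[-0.025, -0.067,  0.997],
       [ 0.025,  0.997,  0.068],
       [-0.999,  0.027, -0.023]]))
```

View pics/w2.png

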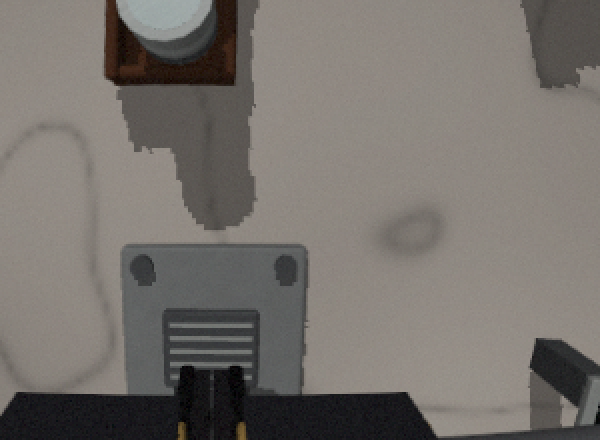

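Run:
```python
from h import *
print(wray(255.5,214,.078),wray(255.5,195.5,.078),wray(255.5,232.5,.078),get_state()["position"])
```

```text
[0.52611571 0.18677961 0.078     ] [0.52498358 0.20371584 0.078     ] [0.52730034 0.16906187 0.078     ] [0.52666947 0.20118428 0.15989751]
```

play_rows(
  targets=[
    {"claw":1,"linear":[0.8,-0.45,0],"rotation":[0,0,0]},
    {"claw":1,"linear":[0.8,-0.1,0],"rotation":[0,0,0]},
    {"claw":1,"linear":[0.8,0,0],"rotation":[0,0,0]},
    {"claw":1,"linear":[0.3,0,0],"rotation":[0,0,0]},
    {"claw":1,"linear":[0,0,0],"rotation":[0,0,0]},
  ],
)

```text
time: 4.7
position: [0.532, 0.1903, 0.0984]
tool_rot: [-0.029, 1.58, 0.075]
ft_force: [0.0, 0.7, -0.3]
grip_width: 0.004
```

play_rows(
  targets=[
    {"claw":1,"linear":[0.3,-0.1,-0.25],"rotation":[0,0,0]},
    {"claw":1,"linear":[0.3,0,0],"rotation":[0,0,0]},
    {"claw":1,"linear":[0.25,0,0],"rotation":[0,0,0]},
    {"claw":1,"linear":[0.25,0,0],"rotation":[0,0,0]},
    {"claw":1,"linear":[0.25,0,0],"rotation":[0,0,0]},
    {"claw":1,"linear":[0.25,0,0],"rotation":[0,0,0]},
  ],
)

```text
time: 5.2
position: [0.5295, 0.1926, 0.0633]
tool_rot: [-0.026, 1.569, 0.079]
ft_force: [-0.9, 2.9, 2.9]
grip_width: 0.005
```

play_rows(
  targets=[
    {"claw":1,"linear":[0.2,-0.05,-0.1],"rotation":[0,0,0]},
    {"claw":1,"linear":[0.2,-0.05,0],"rotation":[0,0,0]},
  ],
)

```text
time: 5.37
position: [0.5282, 0.1927, 0.0541]
tool_rot: [-0.025, 1.566, 0.083]
ft_force: [-11.9, -2.3, 41.0]
grip_width: 0.007
```

play_rows(
  targets=[
    {"claw":1,"linear":[0.2,0,0],"rotation":[0,0,0]},
  ],
)

```text
time: 5.45
position: [0.5286, 0.1932, 0.0532]
tool_rot: [-0.027, 1.566, 0.08]
ft_force: [-15.1, -6.4, 56.3]
grip_width: 0.007
```

The pawl is on its stop. I'll lift away and go up to crossbar height.

play_rows(
  targets=[
    {"claw":1,"linear":[-0.5,0,0],"rotation":[0,0,0]},
    {"claw":1,"linear":[-1,0,0],"rotation":[0,0,0]},
    {"claw":1,"linear":[-1,0,0],"rotation":[0,0,0]},
    {"claw":1,"linear":[-1,0,0],"rotation":[0,0,0]},
    {"claw":1,"linear":[-1,0,0],"rotation":[0,0,0]},
    {"claw":1,"linear":[-1,0,0],"rotation":[0,0,0]},
    {"claw":1,"linear":[-1,0,0],"rotation":[0,0,0]},
    {"claw":1,"linear":[-1,0,0],"rotation":[0,0,0]},
    {"claw":1,"linear":[-1,0,0],"rotation":[0,0,0]},
    {"claw":1,"linear":[-0.6,0,0],"rotation":[0,0,0]},
  ],
)

```text
time: 6.28
position: [0.5254, 0.1777, 0.283]
tool_rot: [-0.037, 1.579, 0.067]
ft_force: [0.7, -0.2, 0.4]
grip_width: 0.006
```

Run:
```python
from h import *
print(get_state()["joint_positions"].round(2),get_state()["position"])
a=get_image("wrist");b=get_image("scene")
cv2.imwrite("pics/w3.png",np.hstack([cv2.resize(a[60:260,180:380],(400,400)),cv2.resize(b[160:280,140:270],(433,400))])[:,:800])
```

```text
[ 0.52  0.2  -1.    1.57  0.15  1.46 -0.42] [0.52543395 0.17772403 0.28295387]
```

View pics/w3.png

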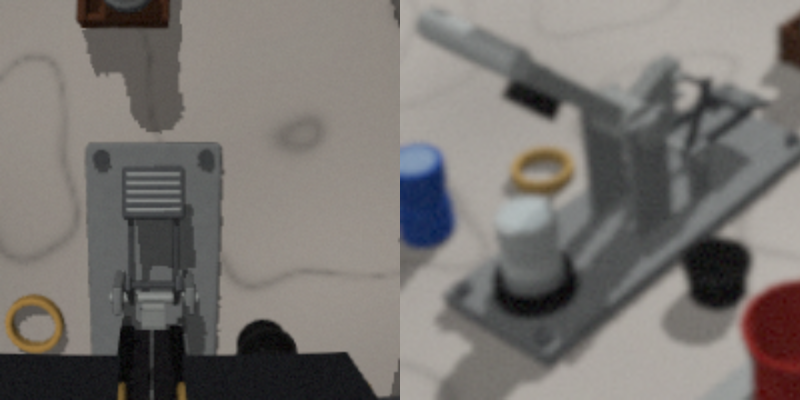

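The pawl stays tilted down with its pad at about (153,192) left, and the arm is still raised. Next I'll go over the crossbar.

play_rows(
  targets=[
    {"claw":1,"linear":[0,-1,0],"rotation":[0,0,0]},
    {"claw":1,"linear":[0,-1,0],"rotation":[0,0,0]},
    {"claw":1,"linear":[0,-1,0],"rotation":[0,0,0]},
    {"claw":1,"linear":[0,-1,0],"rotation":[0,0,0]},
    {"claw":1,"linear":[0,-1,0],"rotation":[0,0,0]},
    {"claw":1,"linear":[0,-1,0],"rotation":[0,0,0]},
    {"claw":1,"linear":[0,-1,0],"rotation":[0,0,0]},
    {"claw":1,"linear":[0,-1,0],"rotation":[0,0,0]},
    {"claw":1,"linear":[0,-0.8,0],"rotation":[0,0,0]},
    {"claw":1,"linear":[0,0,0],"rotation":[0,0,0]},
  ],
)

```text
time: 7.22
position: [0.5335, -0.0557, 0.2614]
tool_rot: [-0.041, 1.598, 0.065]
ft_force: [-0.1, -0.8, -0.8]
grip_width: 0.006
```

Run:
```python
from h import *
print(get_state()["joint_positions"].round(2),get_state()["position"],rel([.539,-.047,.245]))
a=get_image("wrist");b=get_image("scene")
cv2.imwrite("pics/w4.png",np.hstack([cv2.resize(a[60:260,180:380],(400,400)),cv2.resize(b[100:280,120:300],(400,400))]))
```

```text
[ 0.84  0.16 -0.86  1.63  0.11  1.44  0.04] [ 0.53353399 -0.05568531  0.26140133] (array([0.65, 0.32, 0.26]), array([[-0.029, -0.067,  0.997],
       [ 0.015,  0.998,  0.068],
       [-0.999,  0.016, -0.027]]))
```

View pics/w4.png

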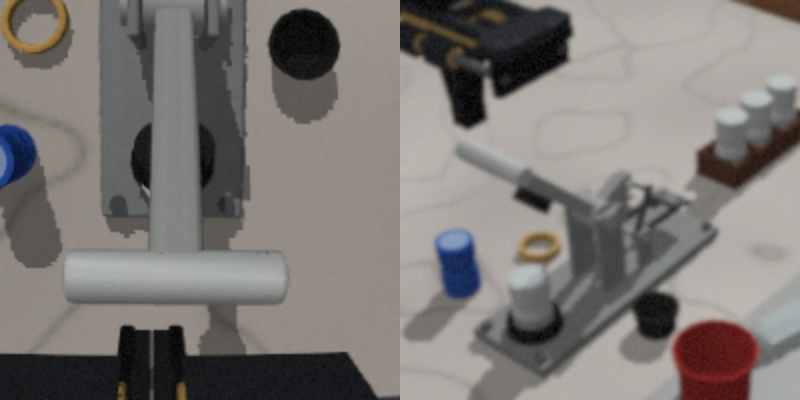

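The wrist view shows the crossbar centred at about (268,198) in full-image pixels, and the fingers are slightly to its outer side.

Run:
```python
from h import *
for z in(.216,.222):print(wray(268,198.5,z),wray(268,185,z),wray(268,211.5,z))
```

```text
[ 0.54087914 -0.03954655  0.216     ] [ 0.54002098 -0.02927415  0.216     ] [ 0.54174113 -0.04971724  0.216     ]
[ 0.54064551 -0.0376791   0.222     ] [ 0.53981192 -0.02770081  0.222     ] [ 0.54148282 -0.04755859  0.222     ]
```

play_rows(
  targets=[
    {"claw":1,"linear":[0.5,0.4,0.25],"rotation":[0,0,0]},
    {"claw":1,"linear":[0.4,0,0],"rotation":[0,0,0]},
    {"claw":1,"linear":[0,0,0],"rotation":[0,0,0]},
  ],
)

```text
time: 7.57
position: [0.5376, -0.036, 0.2372]
tool_rot: [-0.045, 1.599, 0.076]
ft_force: [-0.2, -1.0, -0.5]
grip_width: -0.0
```

play_rows(
  targets=[
    {"claw":1,"linear":[0.2,-0.4,0.1],"rotation":[0,0,0]},
    {"claw":1,"linear":[0.35,-0.1,0],"rotation":[0,0,0]},
    {"claw":1,"linear":[0.35,-0.2,0],"rotation":[0,0,0]},
    {"claw":1,"linear":[0.35,-0.25,0],"rotation":[0,0,0]},
  ],
)

```text
time: 7.9
position: [0.5427, -0.0643, 0.2097]
tool_rot: [-0.058, 1.595, 0.068]
ft_force: [-1.8, 1.8, 3.3]
grip_width: 0.004
```

play_rows(
  targets=[
    {"claw":1,"linear":[0.4,-0.1,-0.05],"rotation":[0,0,0]},
    {"claw":1,"linear":[0.4,-0.1,-0.05],"rotation":[0,0,0]},
    {"claw":1,"linear":[0.4,-0.1,0],"rotation":[0,0,0]},
    {"claw":1,"linear":[0.4,-0.1,0],"rotation":[0,0,0]},
  ],
)

```text
time: 8.23
position: [0.5443, -0.0868, 0.1745]
tool_rot: [-0.064, 1.585, 0.049]
ft_force: [-2.3, -0.3, 5.8]
grip_width: 0.006
```

play_rows(
  targets=[
    {"claw":1,"linear":[0.35,0.05,-0.1],"rotation":[0,0,0]},
    {"claw":1,"linear":[0.35,0.05,-0.1],"rotation":[0,0,0]},
    {"claw":1,"linear":[0.35,0,0],"rotation":[0,0,0]},
    {"claw":1,"linear":[0.35,0,0],"rotation":[0,0,0]},
  ],
)

```text
time: 8.57
position: [0.5432, -0.0962, 0.1427]
tool_rot: [-0.068, 1.574, 0.033]
ft_force: [-1.8, -1.5, 4.1]
grip_width: 0.01
```

play_rows(
  targets=[
    {"claw":1,"linear":[0.3,0.15,0],"rotation":[0,0,0]},
    {"claw":1,"linear":[0.3,0.1,0],"rotation":[0,0,0]},
    {"claw":1,"linear":[0.25,0.05,0],"rotation":[0,0,0]},
    {"claw":1,"linear":[0.2,0,0],"rotation":[0,0,0]},
  ],
)

```text
time: 8.9
position: [0.5442, -0.0951, 0.1159]
tool_rot: [-0.07, 1.57, 0.023]
ft_force: [-1.0, -2.3, 4.3]
grip_width: 0.0
```

play_rows(
  targets=[
    {"claw":1,"linear":[0.2,0,0],"rotation":[0,0,0]},
  ],
)

```text
time: 8.98
position: [0.5443, -0.0955, 0.1106]
tool_rot: [-0.071, 1.57, 0.023]
ft_force: [-3.5, -1.7, 18.3]
grip_width: 0.003
```

play_rows(
  targets=[
    {"claw":1,"linear":[0.2,0,0],"rotation":[0,0,0]},
  ],
)

```text
time: 9.07
position: [0.5447, -0.0956, 0.1096]
tool_rot: [-0.072, 1.571, 0.021]
ft_force: [-22.1, 0.8, 64.6]
grip_width: 0.005
```

The arm is firmly on its stop at 65 N, so I'll retreat straight up and check.

play_rows(
  targets=[
    {"claw":1,"linear":[-0.4,0,0],"rotation":[0,0,0]},
    {"claw":1,"linear":[-0.8,0,0],"rotation":[0,0,0]},
    {"claw":1,"linear":[-1,0,0],"rotation":[0,0,0]},
    {"claw":1,"linear":[-1,0,0],"rotation":[0,0,0]},
    {"claw":1,"linear":[-1,0,0],"rotation":[0,0,0]},
    {"claw":1,"linear":[-0.5,0,0],"rotation":[0,0,0]},
    {"claw":1,"linear":[0,0,0],"rotation":[0,0,0]},
    {"claw":1,"linear":[0,0,0],"rotation":[0,0,0]},
  ],
)

```text
time: 9.73
position: [0.5428, -0.0819, 0.2261]
tool_rot: [-0.069, 1.578, 0.039]
ft_force: [0.9, -0.0, -0.0]
grip_width: 0.006
```

Run:
```python
from h import *
print(get_state()["position"],get_state()["ft_force"])
a=get_image("wrist");b=get_image("scene")
cv2.imwrite("pics/w5.png",np.hstack([cv2.resize(a[20:260,140:380],(400,400)),cv2.resize(b[130:280,120:270],(400,400))]))
e=np.array([-.07,.9975])
for q in(0,.05,.1):
  p=np.array([.5305,.0735])-e*.165*np.cos(q);u=proj("scene",[*p,.1+.165*np.sin(q)]);print(q,u,(u[0]-120)*2.667+400,(u[1]-130)*2.667)
```

```text
[ 0.54275985 -0.08188526  0.2261377 ] [ 0.9074092  -0.0352837  -0.02797964]
0 (np.float64(151.39935475778287), np.float64(232.6892751119218)) 483.74207913900693 273.8722967234954
0.05 (np.float64(150.86197366691275), np.float64(229.48814411081685)) 482.3088837696563 265.3348803435485
0.1 (np.float64(150.4785790776268), np.float64(226.15273727207975)) 481.28637040003065 256.43935030463666
```

View pics/w5.png

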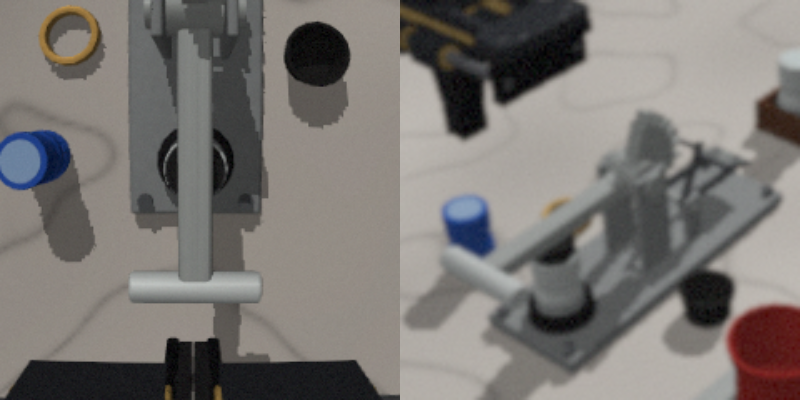

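The crossbar's midpoint is at about (483,275) in the crop; level predicts (484,274), so the arm is down. The rubber pad is on the upright barrel, the pawl pad is still tilted down near (735,162), and the gripper is clear.

```bash
python3 -c "from bench import close_job;print(close_job())"
```

```text
the job is handed in; nothing more can be done
None
```

I carried out the task and handed it in at about 9.8 s of robot time; `close_job` gives no verdict.

- **Pawl:** I pressed the thumb pad down to its stop with the closed fingers (force rose to about 56 N) and lifted off. It still looked tilted down in the last picture, but I only judged it by eye and did not measure its angle.
- **Arm:** I pushed it down along its arc by the crossbar, at about 3–6 N. It met its stop with the fingertips at 0.110 m, which is the height of the bar's top when the arm is level. Force there peaked at about 65 N, under the 120 N wrist limit. I then came away about 11 cm straight up.
- **Last checks:**
  - The crossbar's centre was within about a pixel of where a level arm would put it.
  - The barrel was upright in its nest with the rubber pad on it.
  - The lock ring and eyecup looked undisturbed. I did not check the other bystanders individually, but nothing came near them.
  - Force on the tool was within noise (under 1 N).
- **Disagreement:** the top and wrist cameras differed by 3–9 mm along y for the pad and crossbar. I settled this with closer wrist views, and the contacts were well inside both the pad and the bar.

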